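# Plug the control module into the open wire feeder and lock it

### The arm

A 6-joint arm with a two-finger parallel gripper is mounted at the origin on the work surface. World frame = base frame: x ahead of the robot, y to its left, z up, the work surface at z = 0. Lengths are in m, angles in rad, forces in N, time in s.
With the tool pointing down it reaches from about 0.325 to 0.875 m from the base axis. Payload 4.4 kg.
Tool frame: the origin (TCP) lies midway between the tips of the shut fingers; the grasp point (between the pads) lies 19 mm behind it (ctrl.grasp_offset is the distance from the TCP to the grasp point, in m); y points along the fingers, x is the direction in which the jaws open and shut, and the axes are right-handed (so a half turn about y gives the same grasp; the last joint's range is limited). The gripper opens to 85 mm and grips with 20 to 120 N. Pads are 22 mm wide; open, the fingers measure 114 mm over their backs; the gripper's body (76 mm by 85 mm) begins 54 mm behind the grasp point. The pads swing forward as they close: fully open they stand 13 mm farther back than shut.
Start: joints at [-1.425, 0.207, 1.542, -0, 1.393, -0.15], TCP at [0.168, -0.55, 0.231] pointing down, gripper open.
Joint ranges: [-2.73, 2.73], [-0.86, 2.22], [0.23, 2.46], [-1.11, 4.25], [0.08, 2.63], [-2.82, 2.82]. Speed limits (rad/s): [2.79, 2.79, 3.14, 3.14, 3.14, 3.14].

### API

Orientations are given as a rotation vector (axis times angle).
In Python, from bench import state, vision, job, ctrl gives the robot as it stands.
- The arm moves only by the shell command python3 -m jog 'ROWS'. ROWS is JSON, a list of rows, each an object of numbers: "x", "y", "z": the shift along the tool's x, y, z in m; "wx", "wy", "wz": the turn, a rotation vector about the tool's x, y, z in units of 5 degrees (1.0 is 5 degrees); "gripper": the opening in per cent of the stroke, from 0 (shut) to 100 (fully open). In form: [{"x": .., "y": .., "z": .., "wx": .., "wy": .., "wz": .., "gripper": ..}, ...]. A call has 1 to 12 rows; each row is the pose to reach, as a shift and turn from the pose commanded when the call began, along the tool's axes at that moment; what a row does not reach only later rows make up. A row lasts 1/12 s, in which the tool goes at most 41.7 mm and 7.16 degrees, less where a joint would pass 70% of its speed; a pose out of reach is approached as far as the arm can. A call with a gripper value outside its range is refused whole. The fingers move at their own pace and stop on an object; the grip force is fixed at half the most. Time passes only in rows, so rows that repeat a pose let the fingers close. It gives the time, the measured TCP pose, the force and the opening at its end, in the units of the state.
- state(): the state, without advancing time (a new reading comes with each control period).
- vision.get_image(name): name is "scene" or "top"; returns a dict with "image" (480x640x3 uint8, blue, green, red), "fov_y" (degrees; the focal length in pixels is half the picture's height over the tangent of half this angle, whatever the lens; pixels are square), "cx", "cy" (the principal point, pixels), "D" ([k1, k2, p1, p2, k3] as OpenCV has them; the pictures are not rectified), "xyz" and "orientation" of the camera in the world. Camera axes: x right, y down, z forward; pixel columns grow to the right and rows downward; lengths in m; the calibration is good to about 2 mm. A picture is of the moment at which its call begins. There is no depth.
- job.hand_in(): hands the job in, once; it reports no verdict.
The state is a dict: "time_s": time; "q": joint angles; "joint_vel": joint speeds; "joint_efforts": joint torques, N m; "tcp_pos": TCP position; "tcp_rot": TCP orientation; "ft_force": force on the tool from outside, world axes, zero at the start; "moment": the same for the moment, N m; "gripper_width": finger opening in m.
Only numpy, scipy, OpenCV 4.12 (cv2) and the standard library are available. Lean on these libraries where they do the work, as an engineer would, in place of code of your own. Each camera call takes 0.05 s, during which the arm holds its last target. There are 200 camera calls.

### The job

Take the black plug-in module out of its wooden rest and plug it into the grey socket strip of the open wire feeder, so that all five blades go into their own slots and the module sits fully home; feel for the slots and do not force it, because leaning on it with more than 4 kg (40 N) bends the blades. Then swing the steel keeper arm as far as it goes, square over the module's end, to lock it, let go, and leave the loose drive rolls and the wrench where they lie.

Things in the scene. Friction and masses are not known exactly. Their poses are not given: they have to be found in the camera images.
- module: Black plug-in module, 120 g, same either way round, upright in the rest. Origin: centre of its flange's underside; z up, y along its length. Flange 24 (x) x 92 (y) x 10 mm; on its middle a grip block 18 (x) x 36 (y) mm, z = 10 to 44 mm. Five brass blades 8 (x) x 6 (y) mm reach 14 mm down from the flange at y = -36, -18, 0, 18, 36 mm.
- rest: Fixed plywood rest 50 (x) x 110 (y) x 24 mm high with a groove 14 mm wide along its y, in which the blades hang while the flange lies on its top. Origin: centre of its underside.
- feeder: Fixed open wire feeder: red floor plate 290 (x) x 300 (y) x 8 mm, a 36 mm high lip on its -x side, a motor cover and drive rolls up to 97 mm high on its +x half, starting 115 mm from the socket row. Origin on the bench, z up. On its floor: a grey socket strip 26 (x) x 116 (y) x 22 mm with five slots in a row along y, 18 mm apart, each 12 (x) x 8 (y) mm, 15 mm deep; and the keeper.
- row_datum (a point): Datum point on the line of the slot row, level with the strip's top face (30 mm above the bench); axes as the feeder's. In x the row is true, but the strip is bolted down through long holes: its middle slot lies 3 to 17 mm to the feeder's +y of this point, how far is not measured. It does not give. Module home: flange underside on the strip's top, its origin level with this point.
- keeper (a joint): Angle (rad) of the steel keeper arm on its post. 0: it points to the feeder's -x, clear of the socket; grows anticlockwise from above; at 1.57 it points to -y, over the seated module's end; stop at 1.6. Stays where left (about 2 N at the pin). Arm 50 x 14 x 5 mm, underside 12.5 mm above the strip: passes 2.5 mm over the flange of a module fully home, blocked by one that is not.
- keeper_pin (a point): Centre of the top of the round upright pin on the keeper arm, by which it is turned: pin diameter 10 mm, 32 mm tall above the arm, which stands 25 mm from the post's axis.
- roll_a: Loose steel drive roll lying flat, 36 mm across, 17 mm high; bystander, leave alone. Origin: centre of its underside.
- roll_b: Second loose drive roll, like roll_a; bystander, leave alone.
- wrench: Loose steel wrench 160 mm long lying on the bench; bystander, leave alone. Origin: underside.
- keeper_post (a point): Axis of the keeper's post, 90 mm from row_datum along the feeder's +y, at the arm's underside.
Things that resemble listed ones, but are neither listed nor needed, are in the scene too. There is more than one size of the module; the one meant has the size given above.

How it is judged:
On the way:
1. the module is plugged in, fully home in the socket strip, all five blades in their slots (z of module in the frame of row_datum below 0.002 m and y of module in the frame of row_datum between 0 and 0.02 m and x of module in the frame of row_datum between -0.006 and 0.006 m and angle between the y axis of module and the y axis of feeder, either way round below 0.08 rad and angle between module's own z axis and vertical below 0.05 rad and value of joint keeper below 1.2 rad), for 0.2 s.
At the end, for the whole second after the job is handed in: The module stands upright (within 0.05 rad), in line with the row (within 0.08 rad), within 6 mm of row_datum in x and 0 to 20 mm from it in +y, with its flange no more than 2 mm above the strip's top face, at rest, and the keeper is turned to more than 1.35 rad, over the module's end (z of module in the frame of row_datum below 0.002 m and y of module in the frame of row_datum between 0 and 0.02 m and x of module in the frame of row_datum between -0.006 and 0.006 m and angle between the y axis of module and the y axis of feeder, either way round below 0.08 rad and angle between module's own z axis and vertical below 0.05 rad and value of joint keeper above 1.35 rad and linear speed of module below 0.02 m/s); the robot touches nothing.
It fails at once if the module is pressed against the feeder, its socket strip or keeper with more than 40 N (contact force between module and feeder above 40 N).
It fails at once if a loose drive roll or the wrench is moved by more than 15 mm (distance of any of roll_a, roll_b, wrench from where it was at the start of the episode above 0.015 m).
It also fails if it takes over 54 s, if anything falls off the work surface, if the arm or the gripper's body presses on something with over 40 N, if the wrist force passes 120 N, or if a joint passes its speed limit or range.

## Working session

There is one attempt and no reset: what is moved stays moved. The work goes in short steps, Python scripts to look and compute and a shell command to move; the robot and the scene stay as the last step left them, time stands still between calls to the robot, and variables do not carry over. Pictures are saved under pics/ and viewed, about 8 in all and at most 12, crops included, and the job is handed in when it is done.

```bash
ls; mkdir -p pics; cat > h.py <<'E'
import numpy as np, cv2
from scipy.spatial.transform import Rotation as R
from bench import state, vision, job, ctrl
def grab(n,f):
    d=vision.get_image(n); cv2.imwrite(f'pics/{f}.png',d['image']); 
    np.save(f'pics/{f}.npy',{k:v for k,v in d.items()},allow_pickle=True); return d
def load(f): return np.load(f'pics/{f}.npy',allow_pickle=True).item()
def KD(d):
    f=240/np.tan(np.radians(d['fov_y'])/2)
    return np.array([[f,0,d['cx']],[0,f,d['cy']],[0,0,1.]]),np.array(d['D'],float)
def Rc(d):
    o=np.array(d['orientation'],float)
    return R.from_rotvec(o).as_matrix() if o.size==3 else o.reshape(3,3)
def ray(d,p):
    K,D=KD(d); u=cv2.undistortPoints(np.array(p,float).reshape(-1,1,2),K,D).reshape(-1,2)
    v=np.c_[u,np.ones(len(u))]@Rc(d).T; return np.array(d['xyz']),v
def plane(d,p,z):
    o,v=ray(d,p); return o+v*((z-o[2])/v[:,2])[:,None]
def proj(d,P):
    K,D=KD(d); r=Rc(d).T; return cv2.projectPoints(np.array(P,float).reshape(-1,1,3),cv2.Rodrigues(r)[0],-r@np.array(d['xyz']),K,D)[0].reshape(-1,2)
E
python3 - <<'E'
from h import *
for n in('scene','top'):
    d=grab(n,n+'0'); print({k:v for k,v in d.items() if k!='image'})
s=state(); print(s['tcp_pos'],s['tcp_rot'],s['ft_force'],s['gripper_width'],ctrl.grasp_offset)
E
```

```text
pics
{'fov_y': 44.63186633797045, 'cx': 316.93849786449186, 'cy': 241.8614094623815, 'D': array([-0.06353088,  0.        ,  0.        ,  0.        ,  0.        ]), 'xyz': array([ 1.15463145, -0.51713252,  0.63350306]), 'orientation': array([-2.02608255, -1.00108665,  0.5060553 ])}
{'fov_y': 42.133214693607, 'cx': 326.8872901726369, 'cy': 238.61144065555817, 'D': array([-0.11014548,  0.        ,  0.        ,  0.        ,  0.        ]), 'xyz': array([ 0.48461842, -0.06353447,  1.06729774]), 'orientation': array([-2.17616251,  2.21878293, -0.04807085])}
[ 0.16806097 -0.54917738  0.23020994] [-1.33360093  0.9888102  -0.98635124] [0.15861592 0.25027959 0.06707464] 0.08538884077987892 0.0187
```

View pics/scene0.png

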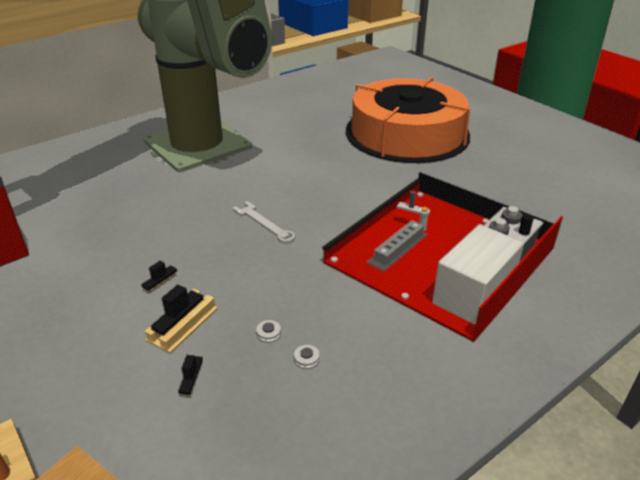

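View pics/top0.png

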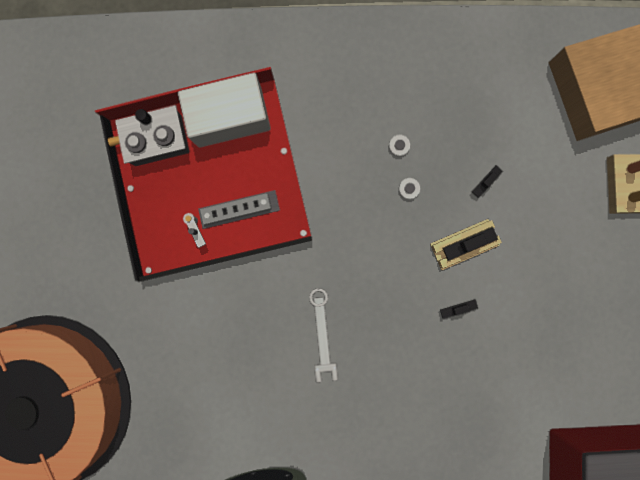

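The scene view shows the feeder with its strip at (400,243) and the keeper at (418,212). Three black module-like things are there: (158,275) and (190,373) lie loose on the bench, and (180,305) sits in the wooden rest. In the top view these are (459,309), (487,181) and (470,241). The rest is the only place named, and its module is the largest, so it fits. I'll confirm that with a crop and sizes.

```bash
python3 - <<'E'
from h import *
t=load('top0'); im=t['image']
a=cv2.resize(im[205:285,420:520],(800,640),interpolation=cv2.INTER_CUBIC)[:300*2]
b=cv2.resize(im[175:260,170:290],(800,567),interpolation=cv2.INTER_CUBIC)
cv2.imwrite('pics/c1.png',np.vstack([cv2.resize(a,(400,300)),cv2.resize(b,(400,283))]) if 0 else np.hstack([cv2.resize(im[205:285,425:505],(400,400),interpolation=cv2.INTER_CUBIC),cv2.resize(im[170:260,180:270],(400,400),interpolation=cv2.INTER_CUBIC)]))
def rect(mask,roi,z,name):
    x0,y0,x1,y1=roi; m=np.zeros(mask.shape,np.uint8); m[y0:y1,x0:x1]=mask[y0:y1,x0:x1]*255
    c=max(cv2.findContours(m,0,1)[0],key=cv2.contourArea)
    P=plane(t,c.reshape(-1,2),z)[:,:2]; r=cv2.minAreaRect((P*1000).astype(np.float32))
    print(name,np.round(r[0],1),np.round(r[1],1),round(r[2],1)); return r
g=im.astype(int); v=g.max(2); hsv=cv2.cvtColor(im,cv2.COLOR_BGR2HSV)
black=(v<60)
rect(black,(435,215,505,268),.034,'mod rest')
rect(black,(465,160,510,200),.010,'mod B'); rect(black,(430,295,485,325),.010,'mod C')
wood=(hsv[...,1]>50)&(hsv[...,0]>8)&(hsv[...,0]<32)&(v>100)
rect(wood|black,(420,205,510,280),.024,'rest')
red=(hsv[...,1]>150)&((hsv[...,0]<8)|(hsv[...,0]>172))
rect(red,(80,60,330,290),.008,'floor')
grey=(hsv[...,1]<60)&(v>60)
rect(grey,(197,185,278,225),.030,'strip')
rect((v>150)&(hsv[...,1]<70),(378,130,415,158),.017,'rollA');rect((v>150)&(hsv[...,1]<70),(395,175,425,203),.017,'rollB')
for p,z in(((188,217),.05),((195,232),.08)):print(plane(t,[p],z))
E
```

```text
mod rest [ 519.2 -300.7] [22.3 92.4] 21.7
mod B [ 626.  -339.1] [16.1 63.9] 46.3
mod C [ 408.5 -283.5] [17.3 63.4] 15.2
rest [ 519.4 -296.5] [ 49.7 113.1] 21.9
floor [652.5 153.3] [303.4 317.9] 12.3
strip [584.3  85. ] [ 34. 132.] 12.4
rollA [ 690.7 -189.1] [32.5 32.9] 88.4
rollB [ 616.6 -204.1] [32.5 32.5] 89.0
[[0.57100231 0.16582158 0.05      ]]
[[0.54421138 0.14795447 0.08      ]]
```

View pics/c1.png

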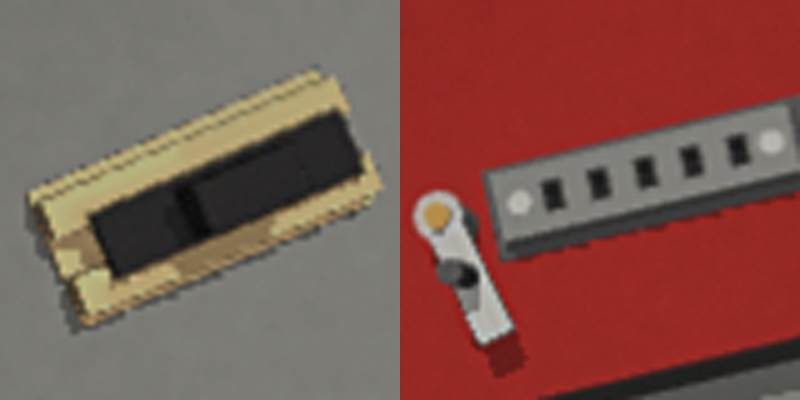

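The crop confirms the choice. The module in the rest measures 92 x 22 mm against 92 x 24 given, while the two loose ones are 64 x 17 mm, so they are decoys. The strip's five slots show at crop (553,194) to (738,150). Next I'll locate the slots and pin, and work out the first move.

```bash
cat >> h.py <<'E'
def yawto(yaw,s=None):
    "wy (5deg units) turning tool about its y so tool x is along +-(cos,sin)yaw deg"
    s=s or state(); r=R.from_rotvec(s['tcp_rot']).as_matrix(); x=r[:,0]
    a=np.degrees(np.arctan2(x[1],x[0])); d=(yaw-a+90)%180-90
    return d*np.sign(r[2,1])/5
def shift(P,s=None):
    s=s or state(); return R.from_rotvec(s['tcp_rot']).inv().apply(np.array(P)-s['tcp_pos'])
E
python3 - <<'E'
from h import *
t=load('top0'); im=t['image']
g=cv2.cvtColor(im,cv2.COLOR_BGR2GRAY)
# slots: darkness-weighted centroids
pts=[]
for u,v in((553,194),(598,183),(645,171),(691,160),(738,150)):
    x=180+(u-400)/4.444;y=170+v/4.444
    x0,y0=int(x)-4,int(y)-5; w=np.clip(105-g[y0:y0+11,x0:x0+10].astype(float),0,None)
    Y,X=np.mgrid[y0:y0+11,x0:x0+10]; pts.append(((w*X).sum()/w.sum(),(w*Y).sum()/w.sum()))
P=plane(t,pts,.03); print(np.round(pts,2),P*1000)
d=P[0]-P[4]; print('len',np.linalg.norm(d),'yaw',np.degrees(np.arctan2(-d[0],d[1])), 'mid',P.mean(0))
s=state(); r=R.from_rotvec(s['tcp_rot']).as_matrix(); print(np.round(r,3))
print('q',s['q'])
print(shift([.5192,-.3007,.11]),'yaw',yawto(21.7),yawto(12.4))
# scene projections for check
sc=load('scene0'); print(proj(sc,[[.5192,-.3007,.034],P.mean(0),[.571,.1658,.05],[.544,.148,.0795]]))
E
```

```text
[[213.99 213.34]
 [224.34 210.83]
 [234.8  208.32]
 [245.2  205.8 ]
 [255.66 203.28]] [[577.93071273 126.24293751  30.        ]
 [581.78630756 108.74753581  30.        ]
 [585.62292307  91.07493733  30.        ]
 [589.48978704  73.53113391  30.        ]
 [593.37033959  55.90063727  30.        ]]
len 0.07201681249122398 yaw 12.379695519110252 mid [0.58564001 0.09109944 0.03      ]
[[ 0.293 -0.     0.956]
 [-0.956  0.002  0.293]
 [-0.002 -1.     0.   ]]
q [-1.42448284e+00  2.07384140e-01  1.54281932e+00 -1.25581906e-06
  1.39348670e+00 -1.50532275e-01]
[-0.13465006  0.12061744  0.40842484] yaw 17.061608098680654 -17.07839190131935
[[175.40583317 309.14910961]
 [397.48802558 237.48687971]
 [422.80679971 209.80682232]
 [406.63516106 192.76503992]]
```

```bash
python3 -m jog '[{"x":-0.1347,"y":0.09,"z":0.4084,"wy":-18.9},{"x":-0.1347,"y":0.09,"z":0.4084,"wy":-18.9},{"x":-0.1347,"y":0.09,"z":0.4084,"wy":-18.9},{"x":-0.1347,"y":0.09,"z":0.4084,"wy":-18.9},{"x":-0.1347,"y":0.09,"z":0.4084,"wy":-18.9},{"x":-0.1347,"y":0.09,"z":0.4084,"wy":-18.9},{"x":-0.1347,"y":0.09,"z":0.4084,"wy":-18.9},{"x":-0.1347,"y":0.09,"z":0.4084,"wy":-18.9},{"x":-0.1347,"y":0.09,"z":0.4084,"wy":-18.9},{"x":-0.1347,"y":0.09,"z":0.4084,"wy":-18.9},{"x":-0.1347,"y":0.09,"z":0.4084,"wy":-18.9},{"x":-0.1347,"y":0.09,"z":0.4084,"wy":-18.9}]'
python3 -c "
from h import *
print(shift([.5192,-.3007,.037]),yawto(21.7),state()['q'])"
```

```text
[-0.13449866  0.19361728  0.40840197] 17.061608098680654 [-1.42448284e+00  2.07384140e-01  1.54281932e+00 -1.25581906e-06
  1.39348670e+00 -1.50532275e-01]$[0]: bad value
```

```bash
python3 -m jog '[{"x":-0.06,"y":0.04,"z":0.18,"wy":-8},{"x":-0.06,"y":0.04,"z":0.18,"wy":-8},{"x":-0.06,"y":0.04,"z":0.18,"wy":-8},{"x":-0.06,"y":0.04,"z":0.18,"wy":-8},{"x":-0.06,"y":0.04,"z":0.18,"wy":-8},{"x":-0.06,"y":0.04,"z":0.18,"wy":-8}]'
python3 -c "
from h import *
print(shift([.5192,-.3007,.037]),yawto(21.7),state()['q'])"
```

```text
[-0.13449866  0.19361728  0.40840197] 17.061608098680654 [-1.42448284e+00  2.07384140e-01  1.54281932e+00 -1.25581906e-06
  1.39348670e+00 -1.50532275e-01]$[0]: bad value
```

```bash
python3 -m jog '[{"x":-0.06,"y":0.04,"z":0.18,"wx":0,"wy":-8,"wz":0,"gripper":100},{"x":-0.06,"y":0.04,"z":0.18,"wx":0,"wy":-8,"wz":0,"gripper":100},{"x":-0.06,"y":0.04,"z":0.18,"wx":0,"wy":-8,"wz":0,"gripper":100},{"x":-0.06,"y":0.04,"z":0.18,"wx":0,"wy":-8,"wz":0,"gripper":100},{"x":-0.06,"y":0.04,"z":0.18,"wx":0,"wy":-8,"wz":0,"gripper":100},{"x":-0.06,"y":0.04,"z":0.18,"wx":0,"wy":-8,"wz":0,"gripper":100}]'
python3 -c "
from h import *
print(shift([.5192,-.3007,.037]),yawto(21.7),state()['q'])"
```

```text
time_s: 0.6
tcp_pos: [0.3258, -0.4349, 0.1889]
tcp_rot: [-1.52, 0.444, -0.441]
ft_force: [0.1, 0.1, 1.1]
gripper_width: 0.0856
[0.09200437 0.15263634 0.21611175] -10.813437220449316 [-1.08851784  0.18183744  1.66190345  0.00255854  1.30305488 -0.52427941]
```

All fields are required. Moving above the module:

```bash
python3 -m jog '[{"x":0.092,"y":0.07,"z":0.216,"wx":0,"wy":-10.8,"wz":0,"gripper":100},{"x":0.092,"y":0.07,"z":0.216,"wx":0,"wy":-10.8,"wz":0,"gripper":70},{"x":0.092,"y":0.07,"z":0.216,"wx":0,"wy":-10.8,"wz":0,"gripper":60},{"x":0.092,"y":0.07,"z":0.216,"wx":0,"wy":-10.8,"wz":0,"gripper":50},{"x":0.092,"y":0.07,"z":0.216,"wx":0,"wy":-10.8,"wz":0,"gripper":50},{"x":0.092,"y":0.07,"z":0.216,"wx":0,"wy":-10.8,"wz":0,"gripper":50},{"x":0.092,"y":0.07,"z":0.216,"wx":0,"wy":-10.8,"wz":0,"gripper":50},{"x":0.092,"y":0.07,"z":0.216,"wx":0,"wy":-10.8,"wz":0,"gripper":50},{"x":0.092,"y":0.07,"z":0.216,"wx":0,"wy":-10.8,"wz":0,"gripper":50},{"x":0.092,"y":0.07,"z":0.216,"wx":0,"wy":-10.8,"wz":0,"gripper":50}]'
python3 -c "
from h import *
print(shift([.5192,-.3007,.038]),yawto(21.7),state()['q'])
print(R.from_rotvec(state()['tcp_rot']).as_matrix().round(4))
grab('scene','s1')
cv2.imwrite('pics/s1c.png',cv2.resize(load('s1')['image'][210:360,110:310],(800,600)))"
```

```text
time_s: 1.43
tcp_pos: [0.5173, -0.3084, 0.1207]
tcp_rot: [-1.551, -0.286, 0.287]
ft_force: [0.2, -0.3, -0.4]
gripper_width: 0.0429
[0.00453621 0.08272741 0.00646343] -0.15721260294469347 [-6.81182773e-01  3.72353203e-01  1.57169267e+00 -2.47938452e-05
  1.19858772e+00 -1.04619056e+00]
[[ 9.341e-01 -8.000e-04 -3.570e-01]
 [ 3.570e-01  6.000e-04  9.341e-01]
 [-5.000e-04 -1.000e+00  9.000e-04]]
```

View pics/s1c.png

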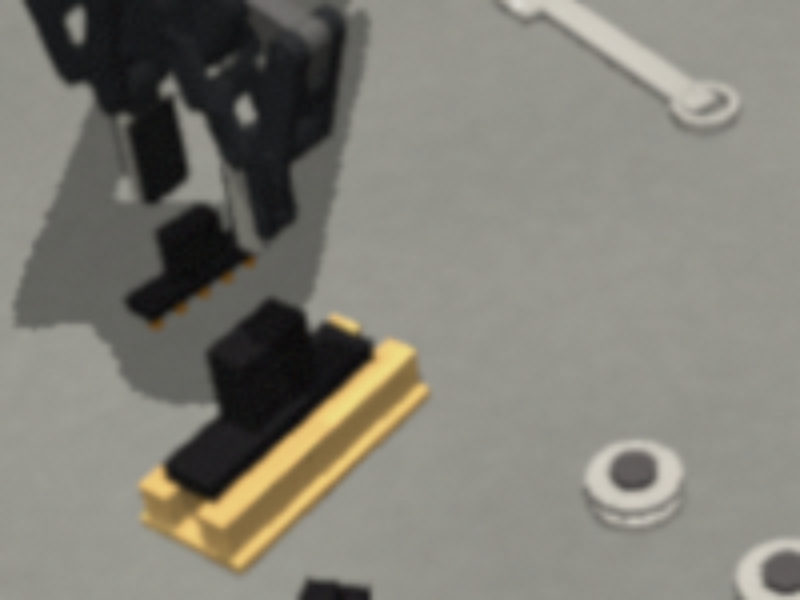

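The crop shows the module in the rest with its block at crop (260,360). The gripper is above and behind it, with the jaws opening across the block. I'll descend and grip.

```bash
python3 -m jog '[{"x":0.0045,"y":0.01,"z":0.0065,"wx":0,"wy":-0.15,"wz":0,"gripper":50},{"x":0.0045,"y":0.04,"z":0.0065,"wx":0,"wy":-0.15,"wz":0,"gripper":50},{"x":0.0045,"y":0.065,"z":0.0065,"wx":0,"wy":-0.15,"wz":0,"gripper":50},{"x":0.0045,"y":0.08,"z":0.0065,"wx":0,"wy":-0.15,"wz":0,"gripper":50},{"x":0.0045,"y":0.082,"z":0.0065,"wx":0,"wy":-0.15,"wz":0,"gripper":40},{"x":0.0045,"y":0.082,"z":0.0065,"wx":0,"wy":-0.15,"wz":0,"gripper":30},{"x":0.0045,"y":0.082,"z":0.0065,"wx":0,"wy":-0.15,"wz":0,"gripper":22}]'
python3 -m jog '[{"x":0,"y":0,"z":0,"wx":0,"wy":0,"wz":0,"gripper":0},{"x":0,"y":0,"z":0,"wx":0,"wy":0,"wz":0,"gripper":0},{"x":0,"y":0,"z":0,"wx":0,"wy":0,"wz":0,"gripper":0},{"x":0,"y":0,"z":0,"wx":0,"wy":0,"wz":0,"gripper":0}]'
```

```text
time_s: 2.07
tcp_pos: [0.5198, -0.3015, 0.0399]
tcp_rot: [-1.551, -0.298, 0.297]
ft_force: [0.6, -1.1, 0.5]
gripper_width: 0.019
time_s: 2.4
tcp_pos: [0.5199, -0.3015, 0.0403]
tcp_rot: [-1.551, -0.299, 0.297]
ft_force: [0.1, -0.3, 1.4]
gripper_width: 0.0172
```

```bash
python3 -m jog '[{"x":0,"y":-0.03,"z":0,"wx":0,"wy":0,"wz":0,"gripper":0},{"x":0,"y":-0.06,"z":0,"wx":0,"wy":0,"wz":0,"gripper":0},{"x":0,"y":-0.09,"z":0,"wx":0,"wy":0,"wz":0,"gripper":0},{"x":0,"y":-0.09,"z":0,"wx":0,"wy":0,"wz":0,"gripper":0}]'
python3 -c "
from h import *
print(shift([.5856,.0911,.12]),yawto(12.38))"
```

```text
time_s: 2.73
tcp_pos: [0.5237, -0.3043, 0.1371]
tcp_rot: [-1.561, -0.306, 0.291]
ft_force: [2.5, -2.0, 0.5]
gripper_width: 0.0171
[0.20399924 0.01437695 0.34444173] 1.8766785998724118
```

```bash
python3 -m jog '[{"x":0.02,"y":0,"z":0.034,"wx":0,"wy":0.3,"wz":0,"gripper":0},{"x":0.04,"y":0,"z":0.068,"wx":0,"wy":0.6,"wz":0,"gripper":0},{"x":0.06,"y":0,"z":0.102,"wx":0,"wy":0.9,"wz":0,"gripper":0},{"x":0.08,"y":0,"z":0.136,"wx":0,"wy":1.2,"wz":0,"gripper":0},{"x":0.1,"y":0,"z":0.17,"wx":0,"wy":1.5,"wz":0,"gripper":0},{"x":0.12,"y":0,"z":0.204,"wx":0,"wy":1.8,"wz":0,"gripper":0},{"x":0.14,"y":0,"z":0.238,"wx":0,"wy":1.9,"wz":0,"gripper":0},{"x":0.16,"y":0,"z":0.272,"wx":0,"wy":1.9,"wz":0,"gripper":0},{"x":0.18,"y":0,"z":0.306,"wx":0,"wy":1.9,"wz":0,"gripper":0},{"x":0.195,"y":0,"z":0.33,"wx":0,"wy":1.9,"wz":0,"gripper":0},{"x":0.204,"y":0,"z":0.344,"wx":0,"wy":1.9,"wz":0,"gripper":0},{"x":0.204,"y":0,"z":0.344,"wx":0,"wy":1.9,"wz":0,"gripper":0}]'
python3 -m jog '[{"x":0,"y":0,"z":0,"wx":0,"wy":0,"wz":0,"gripper":0},{"x":0,"y":0,"z":0,"wx":0,"wy":0,"wz":0,"gripper":0},{"x":0,"y":0,"z":0,"wx":0,"wy":0,"wz":0,"gripper":0}]'
python3 -c "
from h import *
s=state();print(shift([.5856,.0911,.080]),yawto(12.38))
print(R.from_rotvec(s['tcp_rot']).as_matrix().round(4))"
```

```text
time_s: 3.73
tcp_pos: [0.5813, 0.098, 0.129]
tcp_rot: [-1.562, -0.172, 0.171]
ft_force: [-0.7, 0.1, -0.8]
gripper_width: 0.0175
time_s: 3.98
tcp_pos: [0.5811, 0.0928, 0.129]
tcp_rot: [-1.565, -0.166, 0.167]
ft_force: [-0.7, -0.6, -2.2]
gripper_width: 0.0169
[ 0.00407065  0.04901022 -0.00255488] -0.04196548370331641
[[ 9.775e-01 -6.000e-04 -2.108e-01]
 [ 2.108e-01 -4.000e-04  9.775e-01]
 [-7.000e-04 -1.000e+00 -3.000e-04]]
```

```bash
python3 -m jog '[{"x":0.004,"y":0.01,"z":-0.0025,"wx":0,"wy":-0.04,"wz":0,"gripper":0},{"x":0.004,"y":0.03,"z":-0.0025,"wx":0,"wy":-0.04,"wz":0,"gripper":0},{"x":0.004,"y":0.05,"z":-0.0025,"wx":0,"wy":-0.04,"wz":0,"gripper":0},{"x":0.004,"y":0.059,"z":-0.0025,"wx":0,"wy":-0.04,"wz":0,"gripper":0},{"x":0.004,"y":0.059,"z":-0.0025,"wx":0,"wy":-0.04,"wz":0,"gripper":0},{"x":0.004,"y":0.059,"z":-0.0025,"wx":0,"wy":-0.04,"wz":0,"gripper":0},{"x":0.004,"y":0.059,"z":-0.0025,"wx":0,"wy":-0.04,"wz":0,"gripper":0}]'
python3 -c "
from h import *
s=state();print(shift([.5856,.0911,.080]),yawto(12.38))
a=grab('top','t2')['image'];b=grab('scene','s2')['image']
cv2.imwrite('pics/c2.png',np.vstack([cv2.resize(a[165:265,160:293],(800,600),interpolation=cv2.INTER_CUBIC)[140:440],cv2.resize(b[205:280,340:540],(800,300),interpolation=cv2.INTER_CUBIC)]))"
```

```text
time_s: 4.57
tcp_pos: [0.5868, 0.092, 0.0712]
tcp_rot: [-1.564, -0.172, 0.169]
ft_force: [-0.1, 0.4, -1.7]
gripper_width: 0.0171
[-0.00137529 -0.0088339  -0.00065788] 0.008760041587376578
```

View pics/c2.png

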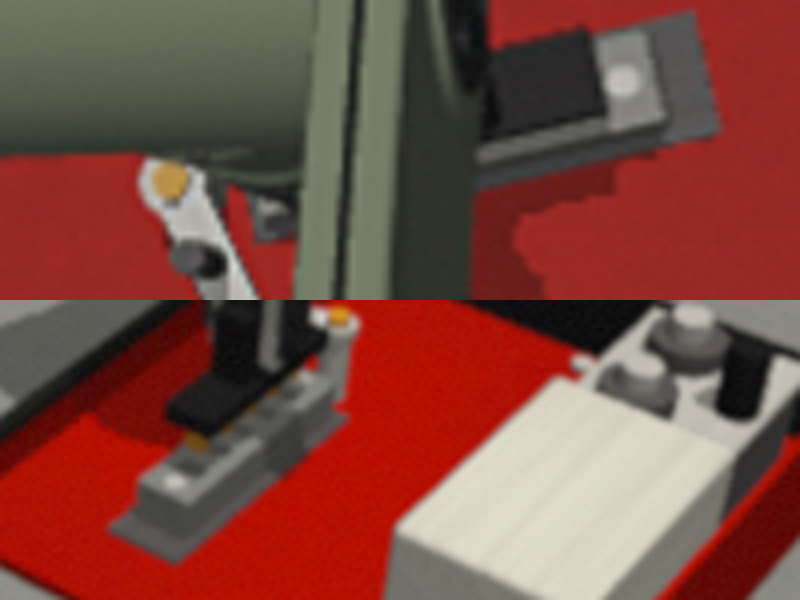

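Top: the flange's -y end is at crop corners (590,30) and (607,118), and the strip end is visible beyond it. Scene: the blades hang just over the slots. I'll measure the flange end against the row.

```bash
python3 -c "
from h import *
t=load('t2');s=state();T=np.array(s['tcp_pos'])
ey=np.array([-.2144,.9767,0]);ex=np.array([.9767,.2144,0]);M=np.array([.58564,.0911,.03])
f=lambda u,v:(160+u/6.015,165+(v+140)/6.015)
for u,v,z in((590,30,.065),(607,118,.065),(490,50,.065),(490,138,.065),(645,22,.03),(665,118,.03),(624,80,.03)):
  P=plane(t,[f(u,v)],z)[0]; print((u,v),np.round([(P-M)@ex*1e3,(P-M)@ey*1e3],1))
print('tcp',(T-M)@ex*1e3,(T-M)@ey*1e3)
t0=load('top0');g=cv2.cvtColor(t['image'],6)
print(proj(load('s2'),[M+ey*k for k in(-.036,-.018,0,.018,.036)]).round(1).tolist())
o=T-[0,0,.0163]
print(proj(load('s2'),[o+ey*k-[0,0,.014] for k in(-.036,-.018,0)]).round(1).tolist())
"
```

```text
(590, 30) [ 10.5 -46.7]
(607, 118) [-13.7 -45.8]
(490, 50) [ 11.6 -19.2]
(490, 138) [-11.6 -13.9]
(645, 22) [ 14.  -59.3]
(665, 118) [-13.4 -58.6]
(624, 80) [ -0.4 -49.9]
tcp 1.73281105695432 0.8243783708655391
[[385.6, 247.0], [391.6, 242.2], [397.5, 237.5], [403.2, 232.9], [408.8, 228.3]]
[[387.2, 241.8], [393.2, 237.0], [399.1, 232.3]]
```

```bash
python3 -m jog '[{"x":-0.001,"y":0.003,"z":-0.0005,"wx":0,"wy":0,"wz":0,"gripper":0},{"x":-0.001,"y":0.006,"z":-0.0005,"wx":0,"wy":0,"wz":0,"gripper":0},{"x":-0.001,"y":0.007,"z":-0.0005,"wx":0,"wy":0,"wz":0,"gripper":0},{"x":-0.001,"y":0.008,"z":-0.0005,"wx":0,"wy":0,"wz":0,"gripper":0},{"x":-0.001,"y":0.008,"z":-0.0005,"wx":0,"wy":0,"wz":0,"gripper":0},{"x":-0.001,"y":0.008,"z":-0.0005,"wx":0,"wy":0,"wz":0,"gripper":0}]'
python3 -m jog '[{"x":0,"y":0.001,"z":0,"wx":0,"wy":0,"wz":0,"gripper":0},{"x":0,"y":0.002,"z":0,"wx":0,"wy":0,"wz":0,"gripper":0},{"x":0,"y":0.002,"z":0,"wx":0,"wy":0,"wz":0,"gripper":0}]'
python3 -m jog '[{"x":0,"y":0.001,"z":0,"wx":0,"wy":0,"wz":0,"gripper":0},{"x":0,"y":0.002,"z":0,"wx":0,"wy":0,"wz":0,"gripper":0},{"x":0,"y":0.002,"z":0,"wx":0,"wy":0,"wz":0,"gripper":0}]'
```

```text
time_s: 5.17
tcp_pos: [0.5848, 0.0918, 0.0622]
tcp_rot: [-1.564, -0.171, 0.171]
ft_force: [0.5, 1.1, -2.6]
gripper_width: 0.017
time_s: 5.42
tcp_pos: [0.5848, 0.0917, 0.0601]
tcp_rot: [-1.564, -0.17, 0.171]
ft_force: [-0.9, 0.0, -2.2]
gripper_width: 0.0173
time_s: 5.67
tcp_pos: [0.5847, 0.0917, 0.058]
tcp_rot: [-1.564, -0.17, 0.171]
ft_force: [0.5, -0.1, -1.9]
gripper_width: 0.017
```

No contact yet at about 2 mm below the strip's top, so the blades seem to be entering. Continuing in small steps.

```bash
python3 -m jog '[{"x":0,"y":0.001,"z":0,"wx":0,"wy":0,"wz":0,"gripper":0},{"x":0,"y":0.002,"z":0,"wx":0,"wy":0,"wz":0,"gripper":0},{"x":0,"y":0.002,"z":0,"wx":0,"wy":0,"wz":0,"gripper":0}]'
python3 -m jog '[{"x":0,"y":0.001,"z":0,"wx":0,"wy":0,"wz":0,"gripper":0},{"x":0,"y":0.001,"z":0,"wx":0,"wy":0,"wz":0,"gripper":0}]'
```

```text
time_s: 5.92
tcp_pos: [0.5848, 0.0917, 0.056]
tcp_rot: [-1.564, -0.17, 0.171]
ft_force: [-0.3, -0.4, -2.1]
gripper_width: 0.0172
time_s: 6.08
tcp_pos: [0.5848, 0.0917, 0.0551]
tcp_rot: [-1.564, -0.17, 0.171]
ft_force: [-1.0, 0.2, -1.7]
gripper_width: 0.0169
```

```bash
python3 -m jog '[{"x":0,"y":0.001,"z":0,"wx":0,"wy":0,"wz":0,"gripper":0},{"x":0,"y":0.002,"z":0,"wx":0,"wy":0,"wz":0,"gripper":0},{"x":0,"y":0.003,"z":0,"wx":0,"wy":0,"wz":0,"gripper":0},{"x":0,"y":0.003,"z":0,"wx":0,"wy":0,"wz":0,"gripper":0}]'
python3 -c "
from h import *
b=grab('scene','s3')['image']
cv2.imwrite('pics/c3.png',cv2.resize(b[190:280,360:480],(800,600),interpolation=cv2.INTER_CUBIC))"
```

```text
time_s: 6.42
tcp_pos: [0.5847, 0.0917, 0.052]
tcp_rot: [-1.564, -0.17, 0.171]
ft_force: [-1.1, -1.1, -0.6]
gripper_width: 0.0169
```

View pics/c3.png

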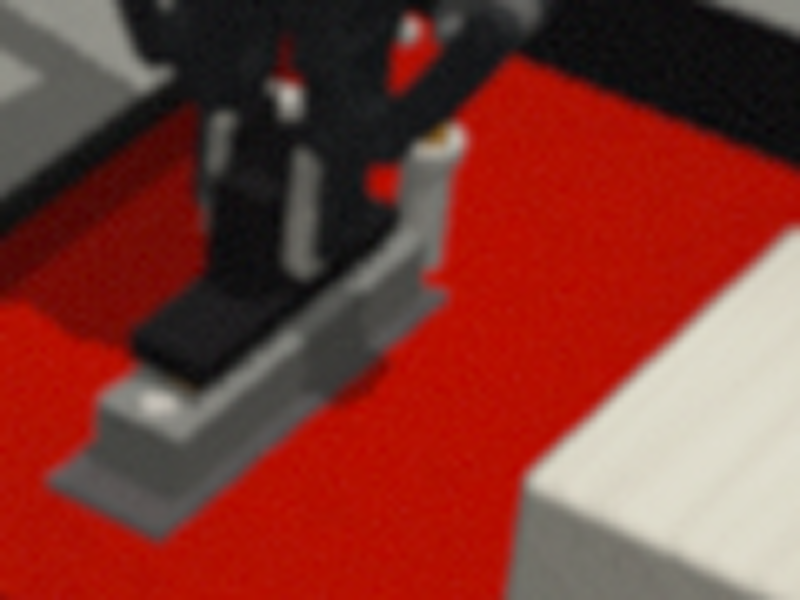

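The blades are in their slots: only a short bit of brass still shows at crop (180,380), and the flange is about 5 mm above the strip. I'll press home gently.

```bash
python3 -m jog '[{"x":0,"y":0.001,"z":0,"wx":0,"wy":0,"wz":0,"gripper":0},{"x":0,"y":0.002,"z":0,"wx":0,"wy":0,"wz":0,"gripper":0},{"x":0,"y":0.003,"z":0,"wx":0,"wy":0,"wz":0,"gripper":0},{"x":0,"y":0.003,"z":0,"wx":0,"wy":0,"wz":0,"gripper":0}]'
python3 -m jog '[{"x":0,"y":0.001,"z":0,"wx":0,"wy":0,"wz":0,"gripper":0},{"x":0,"y":0.001,"z":0,"wx":0,"wy":0,"wz":0,"gripper":0},{"x":0,"y":0.001,"z":0,"wx":0,"wy":0,"wz":0,"gripper":0}]'
python3 -m jog '[{"x":0,"y":0.0005,"z":0,"wx":0,"wy":0,"wz":0,"gripper":0},{"x":0,"y":0.001,"z":0,"wx":0,"wy":0,"wz":0,"gripper":0},{"x":0,"y":0.001,"z":0,"wx":0,"wy":0,"wz":0,"gripper":0}]'
```

```text
time_s: 6.8
tcp_pos: [0.5847, 0.0917, 0.049]
tcp_rot: [-1.564, -0.17, 0.171]
ft_force: [-1.2, 0.2, -0.8]
gripper_width: 0.0169
time_s: 7.05
tcp_pos: [0.5849, 0.0917, 0.0482]
tcp_rot: [-1.564, -0.171, 0.171]
ft_force: [0.9, -1.3, -0.5]
gripper_width: 0.0172
time_s: 7.3
tcp_pos: [0.5849, 0.0917, 0.0472]
tcp_rot: [-1.564, -0.171, 0.171]
ft_force: [0.2, -0.3, -2.0]
gripper_width: 0.0172
```

```bash
python3 -m jog '[{"x":0,"y":0.0005,"z":0,"wx":0,"wy":0,"wz":0,"gripper":0},{"x":0,"y":0.0005,"z":0,"wx":0,"wy":0,"wz":0,"gripper":0},{"x":0,"y":0.0005,"z":0,"wx":0,"wy":0,"wz":0,"gripper":0}]'
python3 -m jog '[{"x":0,"y":0.0005,"z":0,"wx":0,"wy":0,"wz":0,"gripper":0},{"x":0,"y":0.0005,"z":0,"wx":0,"wy":0,"wz":0,"gripper":0},{"x":0,"y":0.0005,"z":0,"wx":0,"wy":0,"wz":0,"gripper":0}]'
python3 -m jog '[{"x":0,"y":0.0005,"z":0,"wx":0,"wy":0,"wz":0,"gripper":0},{"x":0,"y":0.0005,"z":0,"wx":0,"wy":0,"wz":0,"gripper":0},{"x":0,"y":0.0005,"z":0,"wx":0,"wy":0,"wz":0,"gripper":0}]'
```

```text
time_s: 7.55
tcp_pos: [0.5849, 0.0917, 0.0467]
tcp_rot: [-1.564, -0.171, 0.171]
ft_force: [-0.6, -0.4, -1.9]
gripper_width: 0.017
time_s: 7.8
tcp_pos: [0.585, 0.0917, 0.0463]
tcp_rot: [-1.564, -0.171, 0.171]
ft_force: [0.9, -0.6, -0.9]
gripper_width: 0.0169
time_s: 8.05
tcp_pos: [0.585, 0.0917, 0.0462]
tcp_rot: [-1.564, -0.171, 0.171]
ft_force: [-1.1, 0.3, 2.7]
gripper_width: 0.0173
```

Contact comes at tcp z 0.0462, where 0.0463 was predicted. I'll add a slight nudge, then release and retreat upward.

```bash
python3 -m jog '[{"x":0,"y":0.0005,"z":0,"wx":0,"wy":0,"wz":0,"gripper":0},{"x":0,"y":0.0005,"z":0,"wx":0,"wy":0,"wz":0,"gripper":0}]'
python3 -m jog '[{"x":0,"y":0,"z":0,"wx":0,"wy":0,"wz":0,"gripper":40},{"x":0,"y":0,"z":0,"wx":0,"wy":0,"wz":0,"gripper":40},{"x":0,"y":0,"z":0,"wx":0,"wy":0,"wz":0,"gripper":40},{"x":0,"y":0,"z":0,"wx":0,"wy":0,"wz":0,"gripper":40}]'
python3 -m jog '[{"x":0,"y":-0.02,"z":0,"wx":0,"wy":0,"wz":0,"gripper":40},{"x":0,"y":-0.05,"z":0,"wx":0,"wy":0,"wz":0,"gripper":40},{"x":0,"y":-0.08,"z":0,"wx":0,"wy":0,"wz":0,"gripper":40},{"x":-0.04,"y":-0.08,"z":-0.02,"wx":0,"wy":0,"wz":0,"gripper":0},{"x":-0.08,"y":-0.08,"z":-0.04,"wx":0,"wy":0,"wz":0,"gripper":0},{"x":-0.12,"y":-0.08,"z":-0.06,"wx":0,"wy":0,"wz":0,"gripper":0},{"x":-0.15,"y":-0.08,"z":-0.08,"wx":0,"wy":0,"wz":0,"gripper":0},{"x":-0.15,"y":-0.08,"z":-0.08,"wx":0,"wy":0,"wz":0,"gripper":0},{"x":-0.15,"y":-0.08,"z":-0.08,"wx":0,"wy":0,"wz":0,"gripper":0}]'
python3 -c "
from h import *
b=grab('scene','s4')['image'];a=grab('top','t4')['image']
cv2.imwrite('pics/c4.png',np.hstack([cv2.resize(b[190:280,360:450],(400,400),interpolation=cv2.INTER_CUBIC),cv2.resize(a[170:260,175:265],(400,400),interpolation=cv2.INTER_CUBIC)]))"
```

```text
time_s: 8.22
tcp_pos: [0.5851, 0.0918, 0.0462]
tcp_rot: [-1.564, -0.171, 0.171]
ft_force: [-2.2, -0.1, 4.7]
gripper_width: 0.0171
time_s: 8.55
tcp_pos: [0.585, 0.0917, 0.0451]
tcp_rot: [-1.564, -0.171, 0.171]
ft_force: [-0.5, 0.6, -0.9]
gripper_width: 0.0345
time_s: 9.3
tcp_pos: [0.4539, -0.0199, 0.1249]
tcp_rot: [-1.564, -0.167, 0.169]
ft_force: [0.7, 0.2, 0.5]
gripper_width: -0.0002
```

View pics/c4.png

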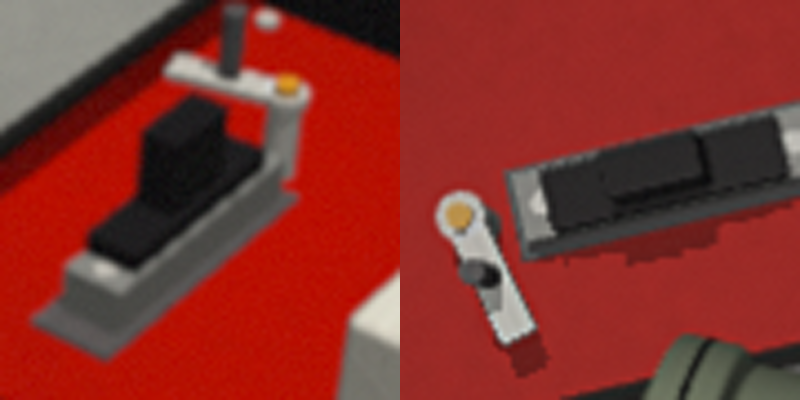

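The module sits flat on the strip in both views. The pin top is at top-crop (471,270) and the post nut at (459,215). Computing the keeper geometry in feeder axes:

```bash
python3 -c "
from h import *
t=load('t4');s4=load('s4')
ey=np.array([-.2144,.9767,0]);ex=np.array([.9767,.2144,0]);M=np.array([.58564,.0911,.03])
f=lambda u,v:(175+(u-400)/4.444,170+v/4.444)
pin=plane(t,[f(471,270)],.0795)[0];post=plane(t,[f(459,215)],.052)[0];tip=plane(t,[f(518,338)],.0475)[0]
for n,P in(('pin',pin),('post',post),('tip',tip)):print(n,P.round(4),((P-M)@ex*1e3).round(1),((P-M)@ey*1e3).round(1),proj(s4,P).round(1))
print('scene pin px',360+234/4.444,190+8/4.444,'nut',360+288/4.444,190+84/4.444)
d=tip-post;print('theta',np.arctan2(-d@ey,-d@ex),np.linalg.norm(d[:2]),np.linalg.norm((pin-post)[:2]))
print('yaw now',R.from_rotvec(state()['tcp_rot']).as_matrix()[:,0])
"
```

```text
pin [0.5464 0.1545 0.0795] -24.8 70.4 [[410.2 192.1]]
post [0.5685 0.1649 0.052 ] -0.9 75.8 [[421.6 208.4]]
tip [0.5228 0.1442 0.0475] -50.0 65.4 [[395.5 203.4]]
scene pin px 412.6552655265526 191.8001800180018 nut 424.8064806480648 208.9018901890189
theta 0.208347676036096 0.050218127257561966 0.024499368690226828
yaw now [0.97665872 0.21478807 0.00195926]
```

Pin to post comes to 24.5 mm (25 given) and arm length to 50.2 mm (50 given), with theta about 0.2, so it is consistent. The plan is to push the pin with the flat side of the shut fingers, in a straight chord at mid-angle 0.9, tips at z 0.060.

```bash
python3 -c "
from h import *
ey=np.array([-.2144,.9767,0]);ex=np.array([.9767,.2144,0]);M=np.array([.58564,.0911,0])
t=.783*ex-.622*ey; c=M+ex*-.0005+ey*.076-.026*(.622*ex+.783*ey)
A=c-.047*t+[0,0,.12];print(A,c, shift(A),yawto(63.9))
"
```

```text
[0.51521551 0.16253378 0.12      ] [0.55742681 0.14187106 0.        ] [0.09614244 0.00591533 0.16462019] -10.299376372401458
```

```bash
python3 -m jog '[{"x":0.02,"y":0,"z":0.035,"wx":0,"wy":-1.3,"wz":0,"gripper":0},{"x":0.04,"y":0,"z":0.07,"wx":0,"wy":-2.6,"wz":0,"gripper":0},{"x":0.06,"y":0,"z":0.105,"wx":0,"wy":-3.9,"wz":0,"gripper":0},{"x":0.08,"y":0,"z":0.14,"wx":0,"wy":-5.2,"wz":0,"gripper":0},{"x":0.096,"y":0,"z":0.1646,"wx":0,"wy":-6.5,"wz":0,"gripper":0},{"x":0.096,"y":0,"z":0.1646,"wx":0,"wy":-7.8,"wz":0,"gripper":0},{"x":0.096,"y":0,"z":0.1646,"wx":0,"wy":-9.1,"wz":0,"gripper":0},{"x":0.096,"y":0,"z":0.1646,"wx":0,"wy":-10.3,"wz":0,"gripper":0},{"x":0.096,"y":0,"z":0.1646,"wx":0,"wy":-10.3,"wz":0,"gripper":0},{"x":0.096,"y":0,"z":0.1646,"wx":0,"wy":-10.3,"wz":0,"gripper":0}]'
python3 -c "
from h import *
print(shift([.5152,.1625,.06]),yawto(63.9))"
```

```text
time_s: 10.23
tcp_pos: [0.5147, 0.164, 0.1252]
tcp_rot: [-1.391, -0.868, 0.867]
ft_force: [0.2, -1.3, -0.3]
gripper_width: -0.0
[-0.00114721  0.06521735 -0.00105809] 0.0004576165179457803
```

```bash
python3 -m jog '[{"x":-0.001,"y":0.02,"z":-0.001,"wx":0,"wy":0,"wz":0,"gripper":0},{"x":-0.001,"y":0.045,"z":-0.001,"wx":0,"wy":0,"wz":0,"gripper":0},{"x":-0.001,"y":0.06,"z":-0.001,"wx":0,"wy":0,"wz":0,"gripper":0},{"x":-0.001,"y":0.065,"z":-0.001,"wx":0,"wy":0,"wz":0,"gripper":0},{"x":-0.001,"y":0.065,"z":-0.001,"wx":0,"wy":0,"wz":0,"gripper":0},{"x":-0.001,"y":0.065,"z":-0.001,"wx":0,"wy":0,"wz":0,"gripper":0},{"x":-0.001,"y":0.065,"z":-0.001,"wx":0,"wy":0,"wz":0,"gripper":0}]'
python3 -m jog '[{"x":0,"y":0,"z":-0.003,"wx":0,"wy":0,"wz":0,"gripper":0},{"x":0,"y":0,"z":-0.006,"wx":0,"wy":0,"wz":0,"gripper":0},{"x":0,"y":0,"z":-0.009,"wx":0,"wy":0,"wz":0,"gripper":0},{"x":0,"y":0,"z":-0.012,"wx":0,"wy":0,"wz":0,"gripper":0},{"x":0,"y":0,"z":-0.015,"wx":0,"wy":0,"wz":0,"gripper":0},{"x":0,"y":0,"z":-0.018,"wx":0,"wy":0,"wz":0,"gripper":0},{"x":0,"y":0,"z":-0.02,"wx":0,"wy":0,"wz":0,"gripper":0},{"x":0,"y":0,"z":-0.02,"wx":0,"wy":0,"wz":0,"gripper":0}]'
```

```text
time_s: 10.82
tcp_pos: [0.5158, 0.1616, 0.0616]
tcp_rot: [-1.392, -0.87, 0.866]
ft_force: [0.7, -0.4, 0.8]
gripper_width: -0.0001
time_s: 11.48
tcp_pos: [0.5311, 0.1521, 0.0599]
tcp_rot: [-1.389, -0.865, 0.871]
ft_force: [-4.2, -0.2, 2.9]
gripper_width: -0.0002
```

```bash
python3 -m jog '[{"x":0,"y":0,"z":-0.003,"wx":0,"wy":0,"wz":0,"gripper":0},{"x":0,"y":0,"z":-0.006,"wx":0,"wy":0,"wz":0,"gripper":0},{"x":0,"y":0,"z":-0.009,"wx":0,"wy":0,"wz":0,"gripper":0},{"x":0,"y":0,"z":-0.012,"wx":0,"wy":0,"wz":0,"gripper":0},{"x":0,"y":0,"z":-0.014,"wx":0,"wy":0,"wz":0,"gripper":0},{"x":0,"y":0,"z":-0.014,"wx":0,"wy":0,"wz":0,"gripper":0}]'
python3 -m jog '[{"x":0,"y":0,"z":-0.003,"wx":0,"wy":0,"wz":0,"gripper":0},{"x":0,"y":0,"z":-0.006,"wx":0,"wy":0,"wz":0,"gripper":0},{"x":0,"y":0,"z":-0.008,"wx":0,"wy":0,"wz":0,"gripper":0},{"x":0,"y":0,"z":-0.008,"wx":0,"wy":0,"wz":0,"gripper":0}]'
python3 -c "
from h import *
b=grab('scene','s5')['image'];a=grab('top','t5')['image']
cv2.imwrite('pics/c5.png',np.hstack([cv2.resize(b[190:280,360:450],(400,400),interpolation=cv2.INTER_CUBIC),cv2.resize(a[170:260,175:265],(400,400),interpolation=cv2.INTER_CUBIC)]))"
```

```text
time_s: 11.98
tcp_pos: [0.5446, 0.1462, 0.0595]
tcp_rot: [-1.39, -0.867, 0.869]
ft_force: [-1.2, 0.9, -2.4]
gripper_width: 0.0
time_s: 12.32
tcp_pos: [0.5532, 0.1429, 0.0606]
tcp_rot: [-1.391, -0.869, 0.867]
ft_force: [-2.1, -0.3, -1.1]
gripper_width: 0.0002
```

View pics/c5.png

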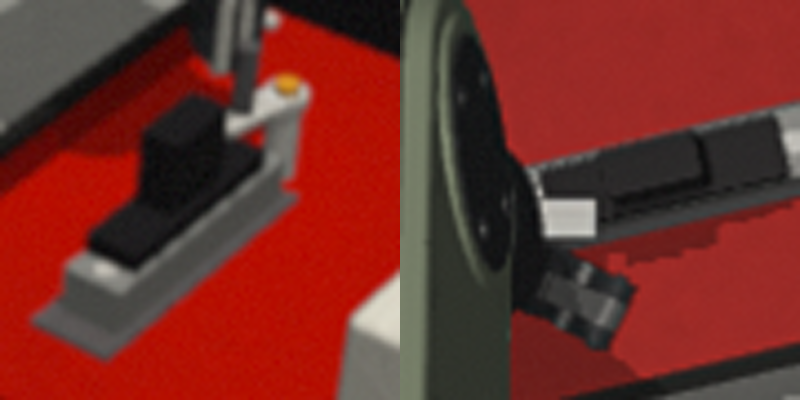

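The keeper arm's end at top-crop (570,218) is over the flange, at roughly 1.3 rad, and the contact force is low. Pushing on to the stop.

```bash
python3 -m jog '[{"x":0,"y":0,"z":-0.002,"wx":0,"wy":0,"wz":0,"gripper":0},{"x":0,"y":0,"z":-0.003,"wx":0,"wy":0,"wz":0,"gripper":0},{"x":0,"y":0,"z":-0.003,"wx":0,"wy":0,"wz":0,"gripper":0}]'
python3 -m jog '[{"x":0,"y":0,"z":-0.001,"wx":0,"wy":0,"wz":0,"gripper":0},{"x":0,"y":0,"z":-0.002,"wx":0,"wy":0,"wz":0,"gripper":0},{"x":0,"y":0,"z":-0.002,"wx":0,"wy":0,"wz":0,"gripper":0}]'
python3 -m jog '[{"x":0,"y":0,"z":-0.001,"wx":0,"wy":0,"wz":0,"gripper":0},{"x":0,"y":0,"z":-0.0015,"wx":0,"wy":0,"wz":0,"gripper":0},{"x":0,"y":0,"z":-0.0015,"wx":0,"wy":0,"wz":0,"gripper":0}]'
```

```text
time_s: 12.67
tcp_pos: [0.5555, 0.1422, 0.0607]
tcp_rot: [-1.39, -0.87, 0.867]
ft_force: [-1.3, 2.2, 0.7]
gripper_width: -0.0001
time_s: 12.92
tcp_pos: [0.557, 0.1409, 0.0606]
tcp_rot: [-1.391, -0.869, 0.868]
ft_force: [-1.3, 1.9, 1.2]
gripper_width: 0.0001
time_s: 13.17
tcp_pos: [0.5581, 0.1395, 0.0603]
tcp_rot: [-1.391, -0.868, 0.869]
ft_force: [-1.8, 0.8, 0.5]
gripper_width: -0.0001
```

```bash
python3 -m jog '[{"x":0,"y":0,"z":-0.001,"wx":0,"wy":0,"wz":0,"gripper":0},{"x":0,"y":0,"z":-0.0015,"wx":0,"wy":0,"wz":0,"gripper":0},{"x":0,"y":0,"z":-0.0015,"wx":0,"wy":0,"wz":0,"gripper":0}]'
python3 -m jog '[{"x":0,"y":0,"z":-0.001,"wx":0,"wy":0,"wz":0,"gripper":0},{"x":0,"y":0,"z":-0.001,"wx":0,"wy":0,"wz":0,"gripper":0},{"x":0,"y":0,"z":-0.001,"wx":0,"wy":0,"wz":0,"gripper":0}]'
python3 -m jog '[{"x":0,"y":0,"z":-0.001,"wx":0,"wy":0,"wz":0,"gripper":0},{"x":0,"y":0,"z":-0.001,"wx":0,"wy":0,"wz":0,"gripper":0},{"x":0,"y":0,"z":-0.001,"wx":0,"wy":0,"wz":0,"gripper":0}]'
```

```text
time_s: 13.42
tcp_pos: [0.5588, 0.1392, 0.0601]
tcp_rot: [-1.39, -0.867, 0.869]
ft_force: [-3.9, 2.1, 1.1]
gripper_width: -0.0001
time_s: 13.67
tcp_pos: [0.559, 0.1391, 0.06]
tcp_rot: [-1.389, -0.866, 0.87]
ft_force: [-5.7, 2.5, 2.0]
gripper_width: 0.0001
time_s: 13.92
tcp_pos: [0.5591, 0.1391, 0.0599]
tcp_rot: [-1.387, -0.865, 0.871]
ft_force: [-6.5, 2.1, 4.8]
gripper_width: 0.0002
```

The force is rising with no motion, so the stop is reached. Back off, lift away and look.

```bash
python3 -m jog '[{"x":0,"y":0,"z":0.01,"wx":0,"wy":0,"wz":0,"gripper":0},{"x":0,"y":0,"z":0.025,"wx":0,"wy":0,"wz":0,"gripper":0},{"x":0,"y":-0.02,"z":0.035,"wx":0,"wy":0,"wz":0,"gripper":0},{"x":0,"y":-0.05,"z":0.035,"wx":0,"wy":0,"wz":0,"gripper":0},{"x":0,"y":-0.08,"z":0.035,"wx":0,"wy":0,"wz":0,"gripper":0},{"x":0,"y":-0.08,"z":0.07,"wx":0,"wy":0,"wz":0,"gripper":0},{"x":0,"y":-0.08,"z":0.105,"wx":0,"wy":0,"wz":0,"gripper":0},{"x":0,"y":-0.08,"z":0.14,"wx":0,"wy":0,"wz":0,"gripper":0},{"x":0,"y":-0.08,"z":0.16,"wx":0,"wy":0,"wz":0,"gripper":0},{"x":0,"y":-0.08,"z":0.16,"wx":0,"wy":0,"wz":0,"gripper":0},{"x":0,"y":-0.08,"z":0.16,"wx":0,"wy":0,"wz":0,"gripper":0}]'
python3 -c "
from h import *
b=grab('scene','s6')['image'];a=grab('top','t6')['image']
cv2.imwrite('pics/c6.png',np.hstack([cv2.resize(b[190:280,360:450],(400,400),interpolation=cv2.INTER_CUBIC),cv2.resize(a[170:260,175:265],(400,400),interpolation=cv2.INTER_CUBIC)]))
o=load('top0')['image'];
for n,(x0,y0,x1,y1) in dict(rolls=(375,125,430,205),wrench=(300,280,345,390)).items():
  print(n,cv2.absdiff(o,a)[y0:y1,x0:x1].max(2).mean(), (cv2.absdiff(o,a)[y0:y1,x0:x1].max(2)>60).sum())"
```

```text
time_s: 14.83
tcp_pos: [0.4175, 0.209, 0.1407]
tcp_rot: [-1.392, -0.872, 0.868]
ft_force: [-1.2, -0.8, -0.7]
gripper_width: -0.0002
rolls 3.998409090909091 0
wrench 4.197979797979798 0
```

View pics/c6.png

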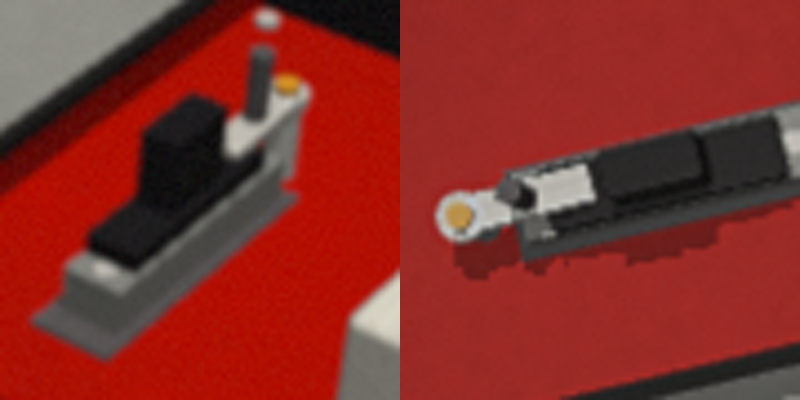

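The keeper arm runs from the nut at (458,215) to its tip at (595,185). It lies parallel to the row, square over the flange end, so about 1.57 to 1.6 rad. The module is flat on the strip, and the rolls and wrench are unchanged. Handing in.

```bash
python3 -c "
from h import *
job.hand_in(); print(state()['time_s'])"
```

```text
the job is handed in; nothing more can be done
the job is handed in; nothing more can be done
```

The module is plugged fully home in the socket strip and locked under the keeper arm. I handed the job in at about 15 s of the 54 s allowed; hand-in reports no verdict.

- **Which module:** I took the one in the rest, which measured 92 x 22 mm. The two loose ones on the bench measured 64 x 17 mm.
- **Plugging in:** The blades went into the slots at the first try, with no readable contact until the flange met the strip. That happened at tool height 0.0462 m, against 0.0463 m predicted. The highest force I read was about 5 N of the 40 N allowed.
- **Keeper:** I pushed the pin with the shut fingers until the force rose to about 7 N with no further motion, which I took as the stop.
- **Last pictures:** The module lies flat on the strip, and the keeper arm is square over its end, at about 1.6 rad judged by eye. The rolls and the wrench show no change from the first picture, and the arm is clear of everything.
- **What disagreed:** Before insertion, the top camera and the arm's own reading differed by about 2.5 mm on the module's position across the row. That is close to the calibration's 2 mm. I aimed between the two, and no checks failed.

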